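# Lay the slide carton down and prop up the dispensing stand

### The job

Set up the slide dispensing stand: tip the slide carton, which stands on its narrow side along the stand's front ledge, over onto its broad side so that it lies on the deck's rubber mat. Then, with the carton lying there, swing the prop's hand lever right over to its stop, past over-centre, so that the deck stays tilted by itself with the carton still lying on it, and let go. Leave the other things round the stand where they are.

Things in the scene. Friction and masses are not known exactly. Their poses are not given: they have to be found in the camera images.
- tilt_stand: base of a low tilting stand, bare aluminium and steel, 166 (x) by 176 mm (y), fixed; origin under its centre on the work surface. Its x axis points up the slope, from the deck's hinge and front ledge (low side, nearer the robot) to the back; y to the left. Along y run the deck's hinge (x -72, z 30 mm) and the prop's axle (x +52, z 17 mm)
- deck (a joint): angle of the deck over level, rad: 0 lying flat on the base, about 0.34 when propped, about 0.36 as the prop passes over-centre. Nothing holds it up but the prop
- deck_mat (a point): centre of the top of the dark ribbed rubber mat (88 mm in x, 134 in y, 4 thick; top 39 mm over the work surface when level) on the steel deck (140 by 150 mm); x up the slope, y left, z square to the deck. Side and back lips rise 5 mm over the mat
- deck_ledge (a point): middle of the front ledge's foot, on the bare strip of the deck, 86 mm down the slope from deck_mat and 35 mm over the work surface when level. The strip, 42 mm wide, lies 4 mm lower than the mat; the mat's near edge is a step along its far side. The ledge stands 16 mm over the strip and has a 50 mm wide notch in its middle
- carton: printed slide carton, 30 (x) by 78 (y) by 56 mm (z), 0.13 to 0.24 kg, origin at the centre of its underside. It starts upright on its narrow long side (30 by 78 mm) on the deck's bare strip, along the ledge; its broad faces look along its x. The mat's near edge, about 5 mm beyond its foot, stops the foot when it is pushed up the slope
- carton_mid (a point): centre of the carton's volume; 15 mm over the mat when it lies on a broad face
- prop (a joint): angle of the prop, rad: 0 folded flat, 1.50 at its stop. Its leg, under the deck, meets the deck at about 0.16 and is over-centre at about 1.15: beyond, the deck's weight presses it on to its stop; short of it, the weight folds it back. Turned by a hand lever outside the stand's right (-y) side
- lever_grip (a point): middle of the lever's hand grip: a black revolving round bar, 13 mm thick, 38 long, along the stand's y, 121 mm right of its middle. It moves on a 95 mm arc about the prop's axle: at 0 58 mm nearer the robot than the axle, 92 mm over the surface; at the top 112 mm up; at 1.50 71 mm beyond the axle, 81 mm up. Pushed along the stand's +x it takes up to about 5 N
- marker: a capped marker pen lying left of the stand, 137 x 12 x 13 mm, long axis y; a bystander, origin at the centre of its underside
- small_dish: a clear lidded dish, 60 mm across, 13 mm high, off the stand's front left corner; a bystander, origin at the centre of its underside
- vial_a: a small capped glass vial, 23 mm across, 42 mm high, left of the stand toward its back; a bystander, origin at the centre of its underside
- vial_b: a second small capped vial of the same size beside it; a bystander, origin at the centre of its underside
- tape: a roll of tape lying flat to the right of the stand, 72 mm across, 18 mm high; a bystander, origin at the centre of its underside
- tweezers: steel tweezers lying in front of the stand, 128 x 17 x 9 mm, long axis y; a bystander, origin at the centre of its underside
- bench_timer: a bench timer, 66 mm wide, 56 mm high, at the right edge of the surface; a bystander, origin at the centre of its underside
- small_beaker: a small glass beaker, 56 mm across, 71 mm high, at the right edge of the surface; a bystander, origin at the centre of its underside
There are look-alikes about, which are no part of the job. What is shaped like the carton but blue is not meant.

How it is judged:
On the way, in this order (a step that is already met when the one before it is completed fails the run):
1. the carton lies on its broad side on the deck while the deck is still down (angle between the x axis of carton and the z axis of deck_mat, either way round below 0.2 rad and z of carton_mid in the frame of deck_mat between 0.006 and 0.022 m and x of carton_mid in the frame of deck_mat between -0.065 and 0.035 m and y of carton_mid in the frame of deck_mat between -0.06 and 0.06 m and value of joint deck below 0.06 rad), for 0.2 s.
2. the prop is over-centre and at its stop with the deck tilted on it (value of joint prop above 1.42 rad and value of joint deck above 0.3 rad), for 0.2 s.
At the end, for the whole second after the job is handed in: The prop is at its stop (over 1.42 of 1.50 rad) and alone holds the deck at 0.30 to 0.36 rad; the carton rests on a broad face on the deck (within 0.2 rad; its middle 6 to 22 mm over the mat's top, -65 to +35 mm along x and within 60 mm along y of the mat's centre) (all of step 2 and value of joint deck below 0.36 rad and angle between the x axis of carton and the z axis of deck_mat, either way round below 0.2 rad and z of carton_mid in the frame of deck_mat between 0.006 and 0.022 m and x of carton_mid in the frame of deck_mat between -0.065 and 0.035 m and y of carton_mid in the frame of deck_mat between -0.06 and 0.06 m and linear speed of carton below 0.02 m/s and velocity of joint prop between -0.05 and 0.05 rad/s); the robot touches nothing.
It fails at once if a bystander is shifted by more than 30 mm (distance of any of marker, small_dish, vial_a, vial_b, tape, tweezers, bench_timer, small_beaker from where it was at the start of the episode above 0.03 m).
It also fails if it takes over 51 s, if anything falls off the work surface, if the arm or the gripper's body presses on something with over 40 N, if the wrist force passes 120 N, or if a joint passes its speed limit or range.

### The arm

A 7-joint arm with a two-finger parallel gripper is mounted at the origin on a cart in front of the work surface, level with it; the furniture and walls round the work are solid. World frame = base frame: x ahead of the robot, y to its left, z up, the work surface at z = 0. Lengths are in m, angles in rad, forces in N, time in s.
With the tool pointing down it reaches from about 0.4 to 0.875 m from the base axis. Payload 19.3 kg.
Tool frame: the origin (TCP) lies midway between the tips of the shut fingers; the grasp point (between the pads) lies bot.tcp_to_grasp behind it (bot.tcp_to_grasp is the distance from the TCP to the grasp point, in m); z points along the fingers, y is the line along which they close (so a half turn about z gives the same grasp; the last joint's range is limited). The gripper opens to 85 mm and grips with 20 to 120 N. Pads are 22 mm wide; open, the fingers measure 114 mm over their backs; the gripper's body (76 mm by 85 mm) begins 54 mm behind the grasp point. The pads swing forward as they close: fully open they stand 13 mm farther back than shut.
Start: joints at [1.167, 0.521, -0.036, 1.599, 0.021, 1.021, -0.113], TCP at [0.205, -0.591, 0.231] pointing down, gripper open.
Joint ranges: [-2.91, 2.91], [-0.3, 2.13], [-1.5, 1.42], [0.17, 2.43], [-1.26, 4.41], [0.16, 1.93], [-2.52, 2.52]. Speed limits (rad/s): [1.89, 1.89, 2.39, 2.39, 3.01, 3.01, 3.01].

### API

Orientations are given as [roll, pitch, yaw] about the fixed x, y, z axes, in that order (R = Rz(yaw) Ry(pitch) Rx(roll)).
In Python, from workcell import observe, imaging, bot gives the robot as it stands.
- The arm moves only by the tool send_rows, never from a script. Its argument "plan" is text: rows parted by semicolons, each of 7 numbers parted by spaces: the shift along the tool's x, y, z in m, then the turn, a rotation vector about the tool's x, y, z in degrees, then the finger opening in m, from 0 to 0.0854. In form: dx dy dz rx ry rz claw; .... A call has 1 to 10 rows; each row is the pose to reach, as a shift and turn from the pose commanded when the call began, along the tool's axes at that moment; what a row does not reach only later rows make up. A row lasts 1/12 s, in which the tool goes at most 41.7 mm and 7.16 degrees, less where a joint would pass 70% of its speed; a pose out of reach is approached as far as the arm can. A call with a gripper value outside its range is refused whole. The fingers move at their own pace and stop on an object; "grip_force" is the grip in N (left out, the last holds). Time passes only in rows, so rows that repeat a pose let the fingers close. It gives the time, the measured TCP pose, the force, the opening and the grip force at its end, in the units of the state.
- observe(): the state, without advancing time (a new reading comes with each control period).
- imaging.grab_frame(name): name is "scene" or "side" or "wrist"; returns a dict with "color" (420x560x3 uint8, red, green, blue), "fx", "fy", "cx", "cy" (pixels), "dist_coeffs" ([k1, k2, p1, p2, k3] as OpenCV has them; the pictures are not rectified), "eye" and "orientation" of the camera in the world; the wrist camera has in their place "tool_from_camera" (4x4, takes a point from camera to tool coordinates, whose origin is the TCP and whose axes are the flange's). Camera axes: x right, y down, z forward; pixel columns grow to the right and rows downward; lengths in m; the calibration is good to about 2 mm. A picture is of the moment at which its call begins: read the wrist's pose just before it. There is no depth.
- bot.job_done(): hands the job in; it is judged then, once.
The state is a dict: "clock": time; "qpos": joint angles; "qd": joint speeds; "joint_efforts": joint torques, N m; "position": TCP position; "tool_rot": TCP orientation; "force": force on the tool from outside, world axes, zero at the start; "moment": the same for the moment, N m; "grip_width": finger opening in m; "finger_force": force on a finger pad.
Only numpy, scipy, OpenCV 4.12 (cv2) and the standard library are available. Lean on these libraries where they do the work, as an engineer would, in place of code of your own. Each camera call takes 0.05 s, during which the arm holds its last target. There are 200 camera calls.

## Working session

There is one attempt and no reset: what is moved stays moved. The work goes in short steps, Python scripts to look and compute and a tool call to move; the robot and the scene stay as the last step left them, time stands still between calls to the robot, and variables do not carry over. Pictures are saved under pics/ and viewed, at most 10 in all, crops included, and the job is handed in when it is done.

Besides the shell and the picture viewer there is one more tool, called after "Call:" as a command line: name --argument value ..., lists and objects as JSON in quotes. send_rows: Moves the arm, as the interface text tells. Its arguments: {"type":"object","properties":{"plan":{"type":"string"},"grip_force":{"type":"number"}},"required":["plan"]}

```bash
mkdir -p pics; ls; python3 - <<'E'
from workcell import observe, imaging, bot
import cv2
s=observe();print({k:s[k] for k in('clock','position','tool_rot','grip_width','force')},bot.tcp_to_grasp)
for n in("scene","side"):
    f=imaging.grab_frame(n);cv2.imwrite(f"pics/{n}0.png",cv2.cvtColor(f["color"],cv2.COLOR_RGB2BGR))
    print(n,f["fx"],f["cx"],f["cy"],f["dist_coeffs"],f["eye"],f["orientation"])
E
```

```text
pics
{'clock': 0.0, 'position': array([ 0.2046207 , -0.59017608,  0.23070958]), 'tool_rot': array([-3.14040837e+00,  8.54853913e-05,  3.33769614e-01]), 'grip_width': 0.08565028362832594, 'force': array([ 1.12452982,  0.40100173, -0.15748196])} 0.0187
scene 404.7852247729613 282.1553448646215 203.3350264462495 [-0.11484851  0.          0.          0.          0.        ] [0.11433566 0.64668799 0.74994991] [-2.25867402  0.02085914 -2.54063728]
side 438.34420368120254 275.2977074131217 210.80434226960693 [-0.06700726  0.          0.          0.          0.        ] [ 0.55786456 -1.13188536  0.49134267] [-1.92014887  0.00584449 -0.01668032]
```

View pics/scene0.png

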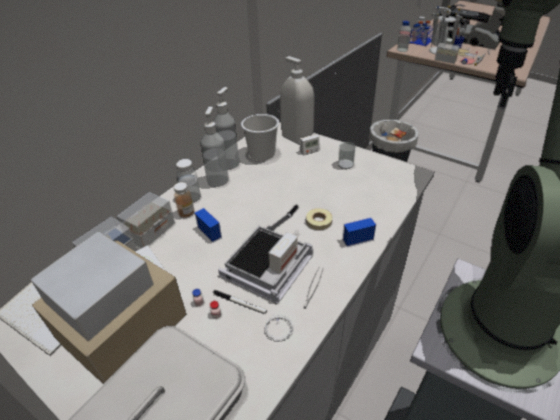

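View pics/side0.png

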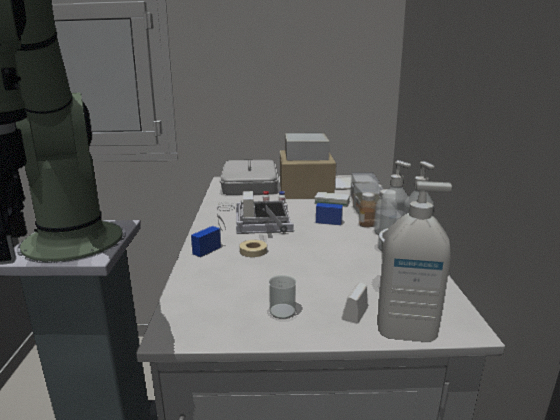

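The scene view shows the stand at about (265,260) with the white and orange carton at (285,250). The blue look-alikes are at (208,224) and (360,232), so neither is the target. The black lever is at about (285,217), in front of the tape at (319,218). I'll check this in one close crop.

```bash
cat > h.py <<'E'
import numpy as np, cv2
from scipy.spatial.transform import Rotation as Ro
from workcell import observe, imaging, bot
def cam(f,s=None):
    if "eye" in f: return np.array(f["eye"]),Ro.from_euler("xyz",f["orientation"]).as_matrix()
    T=np.array(f["tool_from_camera"]);R=Ro.from_euler("xyz",s["tool_rot"]).as_matrix()
    return R@T[:3,3]+s["position"],R@T[:3,:3]
def K(f): return np.array([[f["fx"],0,f["cx"]],[0,f["fy"],f["cy"]],[0,0,1.]]),np.array(f["dist_coeffs"])
def onz(f,px,z,s=None):
    e,R=cam(f,s);k,d=K(f)
    n=cv2.undistortPoints(np.array(px,float).reshape(-1,1,2),k,d)[:,0]
    r=np.c_[n,np.ones(len(n))]@R.T
    z=np.broadcast_to(z,len(n))
    return e+r*((z-e[2])/r[:,2])[:,None]
def proj(f,P,s=None):
    e,R=cam(f,s);k,d=K(f)
    c=(np.array(P,float).reshape(-1,3)-e)@R
    return cv2.projectPoints(c,np.zeros(3),np.zeros(3),k,d)[0][:,0]
E
python3 - <<'E'
from h import *
a=cv2.imread("pics/scene0.png")[195:315,210:340]
b=cv2.imread("pics/side0.png")[180:245,200:300]
A=cv2.resize(a,None,fx=5,fy=5,interpolation=cv2.INTER_CUBIC)
cv2.imwrite("pics/c1.png",A)
cv2.imwrite("pics/c2.png",cv2.resize(b,None,fx=7,fy=7,interpolation=cv2.INTER_CUBIC))
f=imaging.grab_frame("scene")
print(onz(f,[(265,260),(319,218)],0.03))
E
```

```text
[[ 0.53556765  0.13169447  0.03      ]
 [ 0.5043715  -0.07029239  0.03      ]]
```

View pics/c1.png

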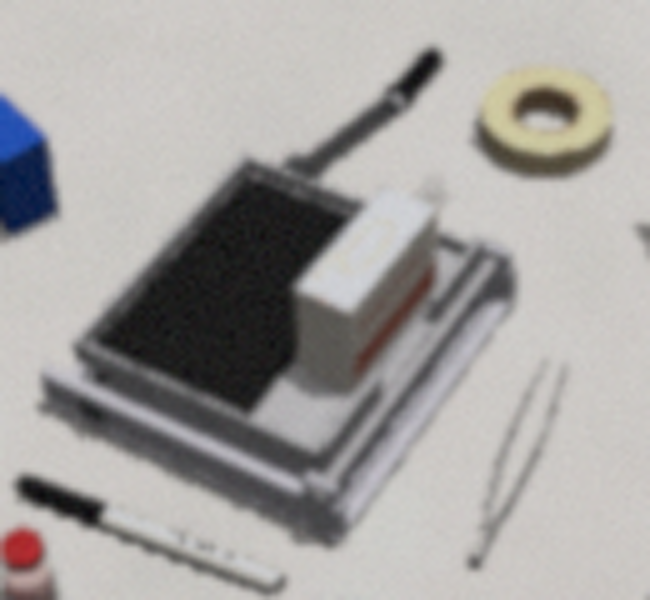

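View pics/c2.png

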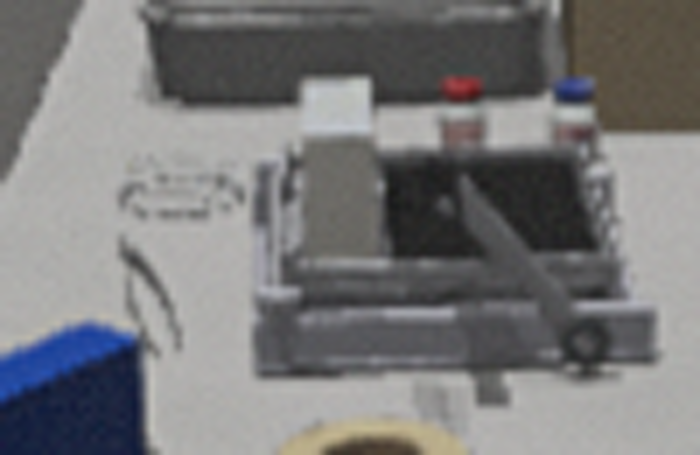

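The crops confirm the target. The carton is white with a red-orange stripe (c1 top face corners (300,285), (355,310), (437,205), (385,190)) and stands along the front ledge. The lever grip is black, from (395,95) to (437,52), and the lever is at prop 0.

```bash
python3 - <<'E'
from h import *
f=imaging.grab_frame("scene")
def fit(name,loc,px,z):
    px=np.array(px)/5.+[210,195]
    W=onz(f,px,z)[:,:2];L=np.array(loc)
    a=L@[1,1j];b=W@[1,1j];c=np.conj(a-a.mean())@(b-b.mean());yaw=np.angle(c)
    o=b.mean()-np.exp(1j*yaw)*a.mean()
    print(name,o,np.degrees(yaw),abs(b-o-np.exp(1j*yaw)*a))
fit("base",[(.083,.088),(-.083,.088),(-.083,-.088)],[(45,405),(338,540),(512,300)],0)
# deck_mat centre in stand x: ledge at -72+? 
fit("mat",[(.044,.067),(.044,-.067),(-.044,.067)],[(95,345),(252,175),(248,412)],.039)
fit("cart",[(.015,.039),(-.015,.039),(-.015,-.039),(.015,-.039)],[(298,288),(355,312),(437,207),(388,190)],.091)
print("grip",onz(f,np.array([(415,75),(437,52),(395,95)])/5+[210,195],.092))
E
```

```text
base (0.5394767728280312+0.12116183105510515j) 3.970999928006553 [0.00124657 0.00264576 0.00300383]
mat (0.5547630805589041+0.12495103592993617j) 3.3417611045520585 [0.00153533 0.00083828 0.00226707]
cart (0.491566583574365+0.11290264435648079j) 3.1114346788035037 [0.00109178 0.00152652 0.00204582 0.00314415]
grip [[ 0.54074217  0.0008407   0.092     ]
 [ 0.54126181 -0.02035022  0.092     ]
 [ 0.54066122  0.01905269  0.092     ]]
```

Call:
send_rows --plan "0.44 -0.366 0 0 0 15.6 0;0.44 -0.366 0 0 0 15.6 0;0.44 -0.366 0 0 0 15.6 0;0.44 -0.366 0 0 0 15.6 0;0.44 -0.366 0 0 0 15.6 0;0.44 -0.366 0 0 0 15.6 0;0.44 -0.366 0 0 0 15.6 0;0.44 -0.366 0 0 0 15.6 0;0.44 -0.366 0 0 0 15.6 0;0.44 -0.366 0 0 0 15.6 0"

```text
clock: 1.03
position: [0.4206, -0.2322, 0.2315]
tool_rot: [3.141, -0.0, 0.061]
force: [0.4, -0.9, 0.4]
grip_width: -0.0002
finger_force: 0.0
```

Call:
send_rows --plan "0.036 -0.341 0 0 0 0 0;0.036 -0.341 0 0 0 0 0;0.036 -0.341 0 0 0 0 0;0.036 -0.341 0 0 0 0 0;0.036 -0.341 0 0 0 0 0;0.036 -0.341 0 0 0 0 0;0.036 -0.341 0 0 0 0 0;0.036 -0.341 0 0 0 0 0;0.036 -0.341 0 0 0 0 0;0.036 -0.341 0 0 0 0 0"

```text
clock: 1.87
position: [0.4347, 0.1118, 0.2313]
tool_rot: [-3.141, -0.0, 0.066]
force: [0.3, -0.5, 0.3]
grip_width: -0.0001
finger_force: 0.0
```

```bash
python3 - <<'E'
from h import *
s=observe();print(s["position"],s["tool_rot"])
f=imaging.grab_frame("wrist");cv2.imwrite("pics/w1.png",cv2.cvtColor(f["color"],cv2.COLOR_RGB2BGR))
print(proj(f,[(.4916,.113,.091),(.540,.001,.092),(.435,.111,.08)],s))
E
```

```text
[0.43471967 0.11183706 0.23129623] [-3.14052567e+00 -1.41199142e-04  6.64745656e-02]
[[289.06176556 118.48840354]
 [452.23785032  59.03451933]
 [286.58045336 189.72086978]]
```

View pics/w1.png

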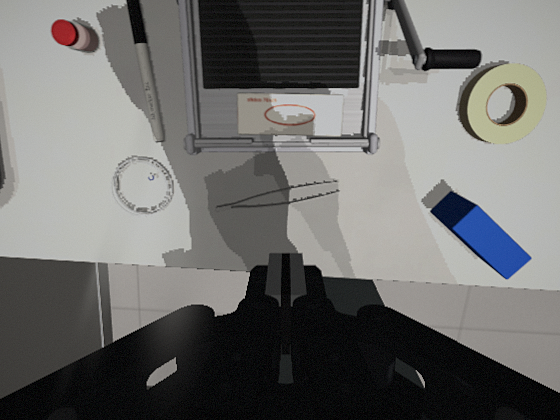

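The wrist view puts the carton top at (237–343, 94–136) and the grip bar at (453,58). Both match my projections to within a few pixels. I'll descend and push.

Call:
send_rows --plan "0 0 0.04 0 0 0 0;0 0 0.08 0 0 0 0;0 0 0.12 0 0 0 0;0 0 0.153 0 0 0 0;0 0 0.153 0 0 0 0;0.01 0 0.153 0 0 0 0;0.02 0 0.153 0 0 0 0;0.027 0 0.153 0 0 0 0;0.032 0 0.153 0 0 0 0;0.037 0 0.153 0 0 0 0"

```text
clock: 2.75
position: [0.4732, 0.1107, 0.0796]
tool_rot: [-3.141, -0.002, 0.061]
force: [-1.5, -0.4, 1.0]
grip_width: 0.0002
finger_force: 0.5
```

Call:
send_rows --plan "0.005 0 0 0 0 0 0;0.01 0 0 0 0 0 0;0.015 0 0 0 0 0 0;0.019 0 0 0 0 0 0;0.022 0 0 0 0 0 0;0.025 0 0 0 0 0 0;0.027 0 0 0 0 0 0;0.029 0 0 0 0 0 0;0.031 0 0 0 0 0 0;0.033 0 0 0 0 0 0"

```text
clock: 3.58
position: [0.5049, 0.1128, 0.0783]
tool_rot: [-3.142, 0.0, 0.061]
force: [0.8, -0.4, -0.2]
grip_width: -0.0003
finger_force: 0.0
```

```bash
python3 - <<'E'
from h import *
s=observe();print(s["position"],s["force"])
a=imaging.grab_frame("scene");b=imaging.grab_frame("side")
A=cv2.resize(a["color"][195:315,210:340],None,fx=4,fy=4);B=cv2.resize(b["color"][180:245,200:300],(520,338))
cv2.imwrite("pics/c3.png",cv2.cvtColor(np.vstack([A[:260],B]),cv2.COLOR_RGB2BGR))
E
```

```text
[0.50492833 0.11279782 0.07830912] [ 0.77744491 -0.35465414 -0.21658865]
```

View pics/c3.png

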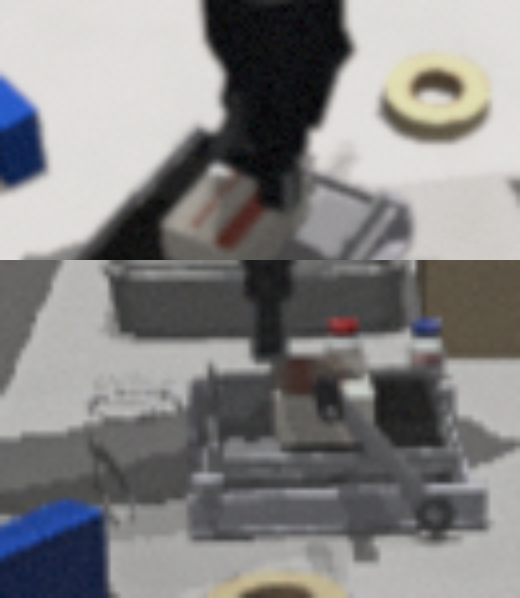

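The carton has tipped and now lies flat on the mat, with its red stripe face up and the fingers clear of it at no force. I'll rise and go behind the lever grip.

Call:
send_rows --plan "0 0 -0.035 0 0 0 0;0 0 -0.07 0 0 0 0;0 0 -0.1 0 0 0 0;-0.01 0.04 -0.1 0 0 0 0;-0.022 0.08 -0.1 0 0 0 0;-0.022 0.112 -0.1 0 0 0 0;-0.022 0.112 -0.1 0 0 0 0;-0.022 0.112 -0.1 0 0 0 0"

```text
clock: 4.35
position: [0.4896, -0.0021, 0.1785]
tool_rot: [3.141, -0.0, 0.058]
force: [0.5, 1.9, -0.0]
grip_width: 0.0003
finger_force: 0.0
```

```bash
python3 - <<'E'
from h import *
s=observe();print(s["position"],s["tool_rot"])
f=imaging.grab_frame("wrist");a=imaging.grab_frame("scene")
A=cv2.resize(a["color"][195:315,210:340],(390,360))
cv2.imwrite("pics/w2.png",cv2.cvtColor(np.hstack([f["color"][:360,60:450],A]),cv2.COLOR_RGB2BGR))
print(proj(f,[(.541,.001,.092)],s))
E
```

```text
[ 0.48962995 -0.00214375  0.17845436] [ 3.14115488e+00 -1.87362656e-04  5.81682669e-02]
[[285.01767601 131.80647419]]
```

View pics/w2.png

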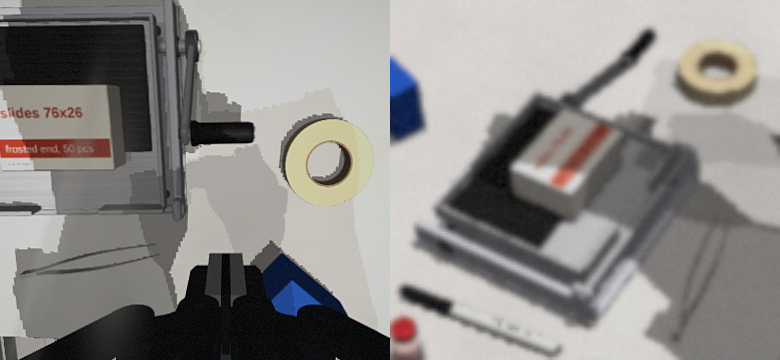

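The carton lies flat on the mat and the grip bar is straight ahead of the fingers, at the predicted pixel. I'll descend and push the lever.

Call:
send_rows --plan "0 0 0.04 0 0 0 0;0 0 0.08 0 0 0 0;0 0 0.106 0 0 0 0;0 0 0.106 0 0 0 0;0.01 0 0.106 0 0 0 0;0.02 0 0.106 0 0 0 0;0.028 0 0.106 0 0 0 0;0.036 0 0.106 0 0 0 0;0.044 0 0.106 0 0 0 0;0.052 0 0.106 0 0 0 0"

```text
clock: 5.28
position: [0.542, 0.0033, 0.0728]
tool_rot: [-3.141, 0.0, 0.062]
force: [-5.7, 2.7, -0.3]
grip_width: 0.0004
finger_force: 2.1
```

Call:
send_rows --plan "0.007 0 0 0 0 0 0;0.014 0 0 0 0 0 0;0.021 0 0 0 0 0 0;0.028 0 0 0 0 0 0;0.035 0 0 0 0 0 0;0.042 0 0 0 0 0 0;0.049 0 0 0 0 0 0;0.056 0 0 0 0 0 0;0.063 0 0 0 0 0 0;0.07 0 0 0 0 0 0"

```text
clock: 6.12
position: [0.6123, 0.0072, 0.0723]
tool_rot: [-3.142, -0.0, 0.061]
force: [-0.7, 0.4, 0.6]
grip_width: 0.0001
finger_force: 0.4
```

Call:
send_rows --plan "0.006 0 0 0 0 0 0;0.012 0 0 0 0 0 0;0.018 0 0 0 0 0 0;0.024 0 0 0 0 0 0;0.03 0 0 0 0 0 0;0.035 0 0 0 0 0 0;0.04 0 0 0 0 0 0;0.04 0 0 0 0 0 0;0.04 0 0 0 0 0 0"

```text
clock: 6.87
position: [0.6514, 0.0096, 0.0722]
tool_rot: [-3.142, 0.0, 0.061]
force: [-0.4, 0.5, 0.4]
grip_width: 0.0001
finger_force: 0.0
```

Call:
send_rows --plan "-0.02 0 0 0 0 0 0;-0.04 0 0 0 0 0 0;-0.04 0 -0.04 0 0 0 0;-0.04 0 -0.08 0 0 0 0;-0.07 0.02 -0.12 0 0 0 0;-0.11 0.04 -0.12 0 0 0 0;-0.14 0.06 -0.12 0 0 0 0;-0.14 0.06 -0.12 0 0 0 0;-0.14 0.06 -0.12 0 0 0 0;-0.14 0.06 -0.12 0 0 0 0"

```text
clock: 7.7
position: [0.5155, -0.0591, 0.1928]
tool_rot: [3.141, -0.001, 0.061]
force: [0.3, -0.0, 0.4]
grip_width: 0.0
finger_force: 0.0
```

```bash
python3 - <<'E'
from h import *
s=observe();print(s["position"],s["force"])
a=imaging.grab_frame("scene");b=imaging.grab_frame("side");w=imaging.grab_frame("wrist")
A=cv2.resize(a["color"][195:315,210:340],(390,360));B=cv2.resize(b["color"][180:245,210:300],(390,282))
W=cv2.resize(w["color"],(376,282))
cv2.imwrite("pics/c4.png",cv2.cvtColor(np.hstack([A[:,:],cv2.copyMakeBorder(B,0,78,0,0,0)]),cv2.COLOR_RGB2BGR))
P=lambda x,y,z:(.540+x*.998-y*.061,.122+x*.061+y*.998,z)
g=np.array([P(.123,-.121,.081),P(-.006,-.121,.092)])
print("side crop px of grip at stop/at 0",(proj(b,g)-[210,180])*4.33+[390,0],"scene",(proj(a,g)-[210,195])*3)
E
```

```text
[ 0.51550901 -0.05913533  0.19280894] [ 0.32816403 -0.00635398  0.42126844]
side crop px of grip at stop/at 0 [[822.2319958  124.04156704]
 [620.53088556 114.13565261]] scene [[121.96566411   7.73333694]
 [248.32597762  44.74826525]]
```

View pics/c4.png

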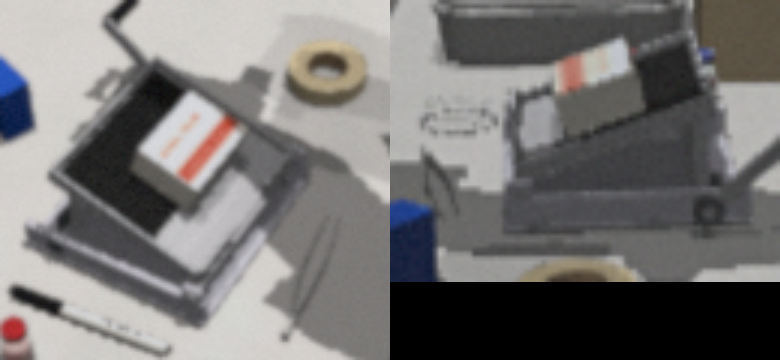

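The deck is tilted with the carton flat on the mat. The grip is at (125,8), close to the (122,8) predicted for the stop, and the arm is clear.

```bash
python3 -c "
from workcell import bot;print(bot.job_done())"
```

```text
the job is handed in; nothing more can be done
None
```

The carton lies on its broad side on the mat, the lever is over at its stop with the deck staying tilted by itself, the arm is clear, and the job is handed in at about 8 s; no verdict came back.

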